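# Load the van's spice rack and pin its end stop

## Robot

A 6-joint arm with a two-finger parallel gripper is mounted at the origin on a cart in front of the work surface, level with it; the furniture and walls round the work are solid. World frame = base frame: x ahead of the robot, y to its left, z up, the work surface at z = 0. Lengths are in m, angles in degrees, forces in N, time in s.
With the tool pointing down it reaches from about 0.25 to 0.725 m from the base axis. Payload 9.7 kg.
Tool frame: the origin (TCP) lies midway between the tips of the shut fingers; the grasp point (between the pads) lies bot.grasp_offset behind it (bot.grasp_offset is the distance from the TCP to the grasp point, in m); x points along the fingers, y is the direction in which the jaws open and shut, and the axes are right-handed (so a half turn about x gives the same grasp; the last joint's range is limited). The gripper opens to 85 mm and grips with 20 to 120 N. Pads are 22 mm wide; open, the fingers measure 114 mm over their backs; the gripper's body (76 mm by 85 mm) begins 54 mm behind the grasp point. The pads swing forward as they close: fully open they stand 13 mm farther back than shut.
Start: joints at [64.802, 4.979, 10.078, 95.1, 0, 90], TCP at [0.234, 0.498, 0.231] pointing down, gripper open.
Joint ranges: [-179.16, 179.16], [-48.56, 103.87], [-65.8, 70.77], [-126.05, 130.52], [-82.76, 87.17], [-180, 180]. Speed limits (degrees/s): [127.2, 127.2, 147.25, 180, 180, 180].

## Interface

Orientations are given as [roll, pitch, yaw] about the fixed x, y, z axes, in that order (R = Rz(yaw) Ry(pitch) Rx(roll)).
In Python, from workcell import status, camera, bot gives the robot as it stands.
- The arm moves only by the shell command python3 -m jog 'ROWS' [OPENING] [FORCE]. ROWS is text: rows parted by semicolons, each of 4 numbers parted by spaces: the shift along the tool's x, y, z in mm, then the turn about the tool's x in degrees. A call has exactly 8 rows; each row is the pose to reach, as a shift and turn from the pose commanded when the call began, along the tool's axes at that moment; what a row does not reach only later rows make up. A row lasts 1/8 s, in which the tool goes at most 62.5 mm and 10.7 degrees, less where a joint would pass 70% of its speed; a pose out of reach is approached as far as the arm can. A call with a gripper value outside its range is refused whole. OPENING is the opening, from 0 (shut) to 1 (fully open), set as the call begins (- or left out, the last holds). The fingers move at their own pace and stop on an object; FORCE is the grip in N (left out, the last holds). Time passes only in rows, so rows that repeat a pose let the fingers close, or fill a call up. It gives the time, the measured TCP pose, the force and the opening at its end, in the units of the state.
- status.get_obs(): the state, without advancing time (a new reading comes with each control period).
- camera(name): name is "scene" or "side" or "wrist"; returns a dict with "color" (480x640x3 uint8, red, green, blue), "vfov" (degrees; the focal length in pixels is half the picture's height over the tangent of half this angle, whatever the lens; pixels are square), "cx", "cy" (the principal point, pixels), "rvec" (rotation vector, rad) and "tvec" (3), from world to camera coordinates, as OpenCV has them. Camera axes: x right, y down, z forward; pixel columns grow to the right and rows downward; lengths in m; the calibration is good to about 2 mm. A picture is of the moment at which its call begins. There is no depth.
- bot.job_done(): hands the job in, once; it reports no verdict.
The state is a dict: "time": time; "q": joint angles; "qd": joint speeds; "joint_efforts": joint torques, N m; "ee_pos": TCP position; "tcp_rot": TCP orientation; "wrist_force": force on the tool from outside, world axes, zero at the start; "torque": the same for the moment, N m; "opening": finger opening in m.
Only numpy, scipy, OpenCV 4.12 (cv2) and the standard library are available. Lean on these libraries where they do the work, as an engineer would, in place of code of your own. Each camera call takes 0.05 s, during which the arm holds its last target. There are 200 camera calls.

## Task

Get this spice rack ready for the catering van: the row is kept by height, so make room in it between the two tall spice jars and the two short ones, and stand all the tall jars waiting on the counter in that gap, upright. Then slide the rack's end stop up to the row so that no jar can shift, line up the hole in the stop with the rail hole that leaves the row snug, and push the retaining pin, now parked in the rail's first hole, through both until its collar sits on the stop. Leave the label roll and the ramekin alone.

Things in the scene. Friction and masses are not known exactly. Their poses are not given: they have to be found in the camera images.
- rack: stainless spice rack, bolted down: a trough along its y axis, 408 mm long, open on top, 50 mm wide inside, walls 36 mm high, floor 4 mm thick. Origin on the counter under the trough's centre line; +y to its closed left end, -x to its front. The row stands from the left end wall on: two tall spice jars, two short ones, nearly touching; grip them fore and aft of the row, above the walls
- row_start (a point): where the row begins: middle of the left end wall's inner face, at the trough's floor (rack y = +200 mm, 4 mm above the counter); axes as the rack's. The end wall is 62 mm high
- first_hole (a point): centre, at the top face, of the first hole (leftmost, where the pin is parked) of the flat rail along the trough's front. Rail: top 36 mm above the counter, 6 mm thick, rack x from -28 to -68 mm, hollow below, with nine round 12.5 mm holes 45 mm apart towards rack -y on the line x = -48 mm; this first one is at y = +176 mm, 24 mm from the end wall's inner face
- stop (a joint): sliding end stop, m: 0 at the right end of its travel (its face 350 mm from the end wall), growing towards the row, to 0.175. Its hole lies over a rail hole at 0.035, 0.080, 0.125, 0.170: a row of 7, 6, 5, 4 jars then has about 4 mm of play. 1.5 N of friction; stays where it is left, with no click at the holes, but the pin's tapered tip draws it the last 2 mm
- stop_face (a point): middle of the stop's flat face that meets the row, 44 mm above the counter; axes as the rack's (y towards the row). The face plate is 46 mm wide and reaches 67 mm above the counter; behind it a saddle plate 94 x 50 x 6 mm rides over trough and rail, its top face 44 mm above the counter, its underside 2 mm above the rail
- stop_hole (a point): centre, at the saddle's top face, of the stop's round 12.5 mm hole, 24 mm behind the stop's face and 48 mm in front of the trough's centre line; the rail passes 2 mm under the saddle
- stop_fin (a point): middle of the top edge of the stop's upright black grip fin, 92 mm above the counter, 38 mm behind the face. The fin is 8 mm thick along the row, 40 mm wide across it, and stands 48 mm above the saddle: pinch it from above along the row's direction to slide the stop
- pin: retaining pin, upright: 10 mm round steel shank 32 mm long (the last 7 mm taper to 5 mm), 22 mm collar 4 mm thick, black grip 16 mm in diameter from 4 to 36 mm above the collar's underside, 0.05 kg. Origin at the centre of the collar's underside, z up. Starts parked in the rail's first hole, collar on the rail. Pinch the grip along the row's direction: jars stand behind it
- pin_tip (a point): lower end of the pin's shank, 32 mm under its origin
- jar_a: tall spice jar with a black screw cap with green patches on its top and a green label, 45 mm diameter, 105 mm tall, 0.24 kg, most of it in its thick smooth base; origin at the centre of its underside, z up its axis; stands in the rack next to the end wall
- jar_b: tall spice jar with a black screw cap with green patches on its top and a green label, 45 mm diameter, 105 mm tall, 0.24 kg, most of it in its thick smooth base; origin at the centre of its underside, z up its axis; stands in the rack, second from the end wall
- short_a: short spice jar with a dark cap, pale and speckled on top, and a brown label, 43 mm diameter, 96 mm tall, 0.24 kg, most of it in its thick smooth base; origin at the centre of its underside; stands in the rack, third from the end wall at the start
- short_b: short spice jar with a dark cap, pale and speckled on top, and a brown label, 43 mm diameter, 96 mm tall, 0.24 kg, most of it in its thick smooth base; origin at the centre of its underside; stands in the rack, last in the row at the start
- new_1: tall spice jar with a black screw cap with green patches on its top and a green label, 45 mm diameter, 105 mm tall, 0.24 kg, most of it in its thick smooth base; origin at the centre of its underside, z up its axis; waits on the counter beside the rack; one of the three may be absent
- new_2: tall spice jar with a black screw cap with green patches on its top and a green label, 45 mm diameter, 105 mm tall, 0.24 kg, most of it in its thick smooth base; origin at the centre of its underside, z up its axis; waits on the counter beside the rack; one of the three may be absent
- new_3: tall spice jar with a black screw cap with green patches on its top and a green label, 45 mm diameter, 105 mm tall, 0.24 kg, most of it in its thick smooth base; origin at the centre of its underside, z up its axis; waits on the counter beside the rack; one of the three may be absent
- roll: roll of labels lying flat, 73 mm wide, 25 mm high; to be left alone
- ramekin: white ramekin, 71 mm wide, 44 mm high; to be left alone
There are look-alikes about, which are no part of the job. What is shaped like the short_b but orange or turquoise is not meant.

How it is judged (in metres and radians):
On the way, in this order (a step that is already met when the one before it is completed fails the run):
1. all the waiting tall jars stand upright in the trough, between the two tall jars that were there and the two short ones (x of new_1 in the frame of rack between -0.006 and 0.006 m and x of new_2 in the frame of rack between -0.006 and 0.006 m and x of new_3 in the frame of rack between -0.006 and 0.006 m and x of jar_a in the frame of rack between -0.006 and 0.006 m and x of jar_b in the frame of rack between -0.006 and 0.006 m and x of short_a in the frame of rack between -0.006 and 0.006 m and x of short_b in the frame of rack between -0.006 and 0.006 m and z of each of new_1, new_2, new_3, jar_a, jar_b, short_a, short_b in the frame of rack below 0.01 m and angle between each of new_1, new_2, new_3, jar_a, jar_b, short_a, short_b's own z axis and vertical below 0.12 rad and y of each of jar_a, jar_b in the frame of rack above 0.118 m and y of each of new_1, new_2, new_3 in the frame of rack below 0.106 m and y of each of new_1, new_2, new_3 in the frame of stop_face above 0.095 m and y of each of short_a, short_b in the frame of stop_face above 0.015 m), for 0.2 s.
2. the pin stands through the stop's hole and a rail hole, collar down on the stop (horizontal distance between each of pin, pin_tip and stop_hole below 0.004 m and z of pin_tip in the frame of stop_hole below -0.028 m), for 0.2 s.
At the end, for the whole second after the job is handed in: the old tall jars, the new ones, the short ones stand in that order in the trough, upright (0.12 rad), gaps under 9 mm (under 12 mm to the stop); the pin is through stop and rail within 4 mm of the stop hole's axis, its collar within 4 mm of the saddle; all at rest (all of step 1 and all of step 2 and y of each of short_a, short_b in the frame of stop_face below 0.08 m and y of any of short_a, short_b in the frame of stop_face below 0.034 m and horizontal distance between short_a and short_b below 0.054 m and horizontal distance between jar_a and jar_b below 0.054 m and y of any of jar_a, jar_b in the frame of rack above 0.168 m and (horizontal distance between any of jar_a, jar_b and new_1 below 0.054 m or horizontal distance between any of jar_a, jar_b and new_2 below 0.054 m or horizontal distance between any of jar_a, jar_b and new_3 below 0.054 m) and (horizontal distance between any of short_a, short_b and new_1 below 0.054 m or horizontal distance between any of short_a, short_b and new_2 below 0.054 m or horizontal distance between any of short_a, short_b and new_3 below 0.054 m) and (horizontal distance between new_1 and new_2 below 0.054 m or horizontal distance between new_1 and new_3 below 0.054 m) and (horizontal distance between new_2 and new_1 below 0.054 m or horizontal distance between new_2 and new_3 below 0.054 m) and (horizontal distance between new_3 and new_1 below 0.054 m or horizontal distance between new_3 and new_2 below 0.054 m) and linear speed of each of pin, new_1, new_2, new_3, jar_a, jar_b, short_a, short_b below 0.02 m/s); the robot touches nothing.
It fails at once if the label roll is pushed about (more than 30 mm) (distance of roll from where it was at the start of the episode above 0.03 m).
It fails at once if the ramekin is pushed about (more than 30 mm) (distance of ramekin from where it was at the start of the episode above 0.03 m).
Of new_1, new_2, new_3 only 2 to 3 are there at a start; the rules pass over those that are not, and their reading is None.
At some moment in a run one of new_1, new_2, new_3 may be knocked a few centimetres aside while the robot is not near it.
It also fails if it takes over 200 s, if anything falls off the work surface, if the arm or the gripper's body presses on something with over 40 N, if the wrist force passes 120 N, or if a joint passes its speed limit or range.

## Working session

There is one attempt and no reset: what is moved stays moved. The work goes in short steps, Python scripts to look and compute and a shell command to move; the robot and the scene stay as the last step left them, time stands still between calls to the robot, and variables do not carry over. Pictures are saved under pics/ and viewed, about 12 in all and at most 16, crops included, and the job is handed in when it is done.

```bash
mkdir -p pics; ls; cat > h.py <<'E'
import numpy as np, cv2
from workcell import status, camera, bot
def snap(n,f):
    c=camera(n); cv2.imwrite(f'pics/{f}.png',c['color'][:,:,::-1]); np.save(f'pics/{f}.npy',c,allow_pickle=True); return c
def load(f): return np.load(f'pics/{f}.npy',allow_pickle=True).item()
def K(c):
    f=240/np.tan(np.radians(c['vfov'])/2); return np.array([[f,0,c['cx']],[0,f,c['cy']],[0,0,1]])
def RT(c): return cv2.Rodrigues(np.array(c['rvec'],float))[0],np.array(c['tvec'],float).ravel()
def ray(c,u,v,z):
    R,t=RT(c); o=-R.T@t; d=R.T@np.linalg.inv(K(c))@np.array([u,v,1.]); return o+d*(z-o[2])/d[2]
def proj(c,p):
    R,t=RT(c); q=K(c)@(R@np.array(p,float)+t); return q[:2]/q[2]
E
python3 - <<'E'
from h import *
for n in('scene','side','wrist'):
    c=snap(n,n+'0'); R,t=RT(c); print(n,c['vfov'],c['cx'],c['cy'],-R.T@t,R[2])
print(status.get_obs(),bot.grasp_offset)
a=[load(n+'0')['color'] for n in('scene','side')]
E
```

```text
pics
scene 45.44516654911071 317.6487388178302 241.22153201233772 [-0.03191196 -0.88940969  0.83422645] [ 0.42303408  0.6881622  -0.58947007]
side 54.08762633345092 322.6341939910135 243.621877575923 [ 0.39179604 -1.17316028  0.52574876] [ 0.09140534  0.92848656 -0.35994134]
wrist 63.55685434551053 308.0528050523577 243.58592362696908 [0.15930947 0.53226292 0.37257647] [ 0.28534349 -0.13368667 -0.94905583]
{'time': 0.15, 'q': array([6.48022502e+01, 5.00692628e+00, 1.00439904e+01, 9.51005414e+01,
       1.66595492e-04, 8.99992800e+01]), 'qd': array([ 0.03791937, -0.13262852,  0.10627455, -0.02829069, -0.00032858,
        0.09745533]), 'joint_efforts': array([ 9.02432967e-04, -5.20763576e+01,  4.65045905e+01,  1.38992901e-02,
        7.89021328e-05,  3.75185962e-07]), 'ee_pos': array([0.23407997, 0.49749791, 0.23070853]), 'tcp_rot': array([ -90.15109176,   89.93652247, -115.34812163]), 'wrist_force': array([-0.86897504,  0.55464206,  0.54034266]), 'torque': array([-0.03585007,  0.01680283, -0.0361878 ]), 'opening': 0.08552578507842146} 0.0187
```

View pics/scene0.png

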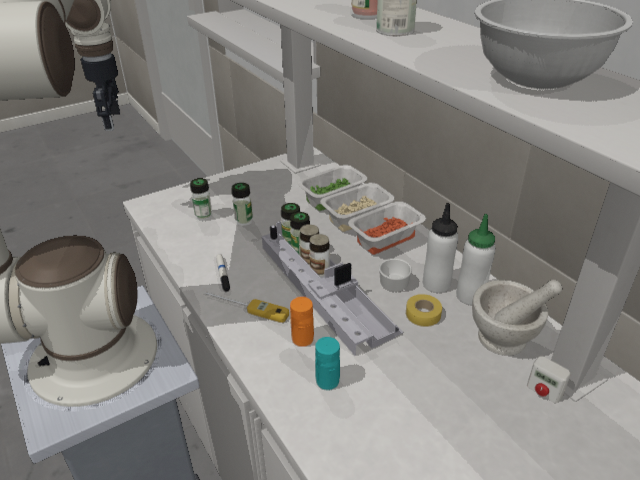

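View pics/side0.png

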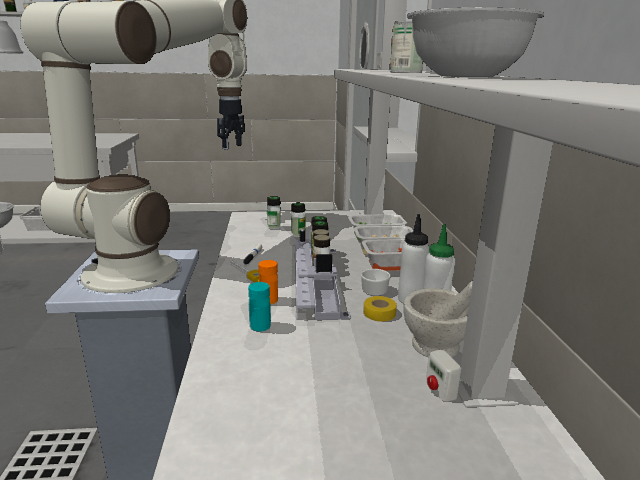

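Scene: two waiting tall jars at (201,195) and (242,200). The row is at (290,215)–(319,250), the stop fin at (343,272), the pin at (273,232), and the orange and turquoise look-alikes at (302,320) and (327,362). I'll check an enlarged crop and the wrist view for a third waiting jar.

```bash
python3 - <<'E'
from h import *
a=load('scene0')['color'][160:360,180:440]; cv2.imwrite('pics/crop1.png',cv2.resize(a,None,fx=3,fy=3,interpolation=2)[:,:,::-1])
E
```

```text
(no output)
```

View pics/crop1.png

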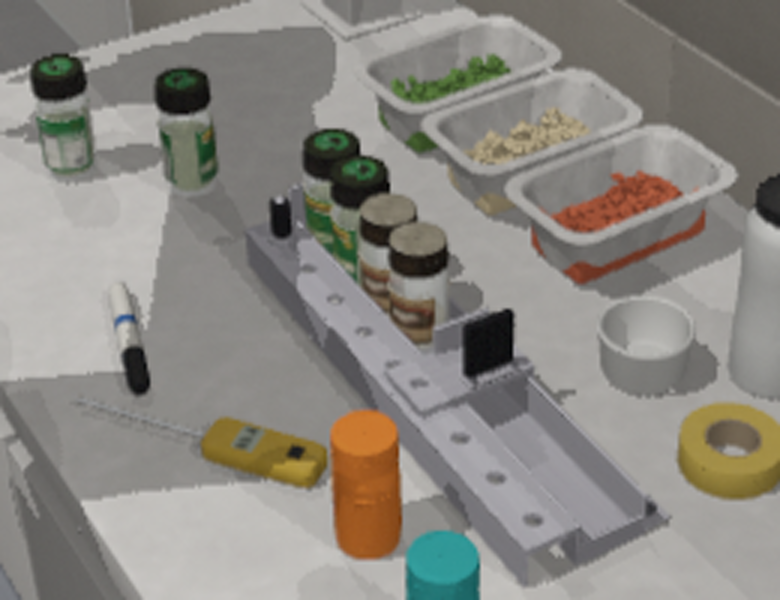

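View pics/wrist0.png

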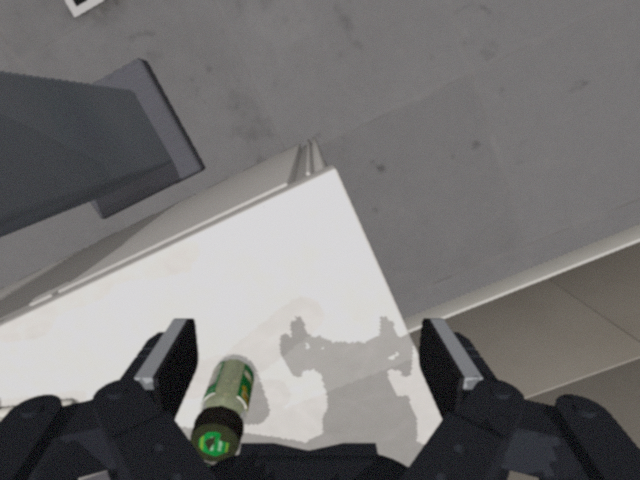

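Only two waiting jars are visible: L at (199,182) and R at (241,186). Both have green-patched black caps and green labels. The wrist view shows one of them and no third. Next I'll cast rays from these pixels.

```bash
python3 - <<'E'
from h import *
c=load('scene0')
P=dict(newL=(58,65,.105),newR=(182,78,.105),jar_a=(332,140,.109),jar_b=(358,170,.109),sa=(388,208,.1),sb=(419,240,.1),pin=(280,201,.072),fin=(490,323,.092),h2=(308,268,.036),h3=(335,299,.036),h4=(363,331,.036),sh=(419,383,.044),h7=(460,437,.036),h8=(496,478,.036),h9=(533,519,.036),ram=(646,325,.044),roll=(735,440,.025),orange=(365,432,.095),turq=(443,555,.095))
W={k:ray(c,180+u/3,160+v/3,z) for k,(u,v,z) in P.items()}
for k in W: print(k,W[k][:2].round(4))
hp=np.array([W[k][:2] for k in('h2','h3','h4','h7','h8','h9')]); n=np.array([1,2,3,6,7,8])*.045
A=np.c_[np.ones(6),n]; s=np.linalg.lstsq(A,hp,rcond=None)[0]; d=s[1]/np.linalg.norm(s[1])
print('scale',np.linalg.norm(s[1]),'h1',s[0],'dir -y',d,np.degrees(np.arctan2(d[1],d[0])))
y=-d; x=np.array([y[1],-y[0]]); o=s[0]+.048*x-.176*y
print('rack o',o,'yaw',np.degrees(np.arctan2(x[1],x[0])))
for k in W: q=W[k][:2]-o; print(k,(q@x).round(4),(q@y).round(4))
E
```

```text
newL [0.3769 0.3425]
newR [0.4551 0.2652]
jar_a [0.5087 0.1082]
jar_b [0.5042 0.0606]
sa [0.5035 0.0161]
sb [ 0.5011 -0.0308]
pin [0.4584 0.1051]
fin [ 0.4958 -0.1304]
h2 [0.456  0.0599]
h3 [0.454  0.0147]
h4 [ 0.4521 -0.0298]
sh [ 0.4505 -0.1096]
h7 [ 0.4487 -0.1645]
h8 [ 0.4468 -0.2109]
h9 [ 0.4454 -0.255 ]
ram [ 0.624  -0.1454]
roll [ 0.6123 -0.2601]
orange [ 0.3653 -0.1814]
turq [ 0.3491 -0.2973]
scale 1.000996705951539 h1 [0.45700134 0.1050035 ] dir -y [-0.03212576 -0.99948383] -91.84098711467514
rack o [ 0.49932243 -0.07244769] yaw -1.8409871146751464
newL -0.1357 0.4108
newR -0.0551 0.336
jar_a 0.0036 0.1808
jar_b 0.0006 0.1332
sa 0.0013 0.0887
sb 0.0004 0.0416
pin -0.0466 0.1761
fin -0.0016 -0.058
h2 -0.0476 0.1309
h3 -0.0481 0.0857
h4 -0.0486 0.0411
sh -0.0476 -0.0387
h7 -0.0476 -0.0936
h8 -0.0481 -0.14
h9 -0.048 -0.1842
ram 0.1269 -0.0689
roll 0.1189 -0.1839
orange -0.1305 -0.1132
turq -0.1429 -0.2295
```

Rack frame fitted: origin (0.499, -0.072), yaw -1.84°, hole spacing right to 0.1%. The stop is at about q = 0.135, so it has to go right first. Moving to its fin.

```bash
cat >> h.py <<'E'
O=np.array([.4993,-.0724]); YAW=-1.84
def w2r(p):
    a=np.radians(YAW); q=np.array(p[:2])-O; return np.array([q@[np.cos(a),np.sin(a)],q@[-np.sin(a),np.cos(a)]])
def r2w(x,y):
    a=np.radians(YAW); return O+[x*np.cos(a)-y*np.sin(a),x*np.sin(a)+y*np.cos(a)]
def go(x,y,z,jaw):  # rack xy, world z of TCP, jaw axis: 'x' or 'y' of the rack
    gow(*r2w(x,y),z,jaw)
def gow(X,Y,z,jaw):
    from scipy.spatial.transform import Rotation as Ro
    s=status.get_obs(); R=Ro.from_euler('xyz',s['tcp_rot'],degrees=True).as_matrix()
    d=R.T@(np.array([X,Y,z])-s['ee_pos'])*1000
    cur=np.degrees(np.arctan2(R[1,1],R[0,1])); tgt=YAW+(90 if jaw=='y' else 0) if isinstance(jaw,str) else jaw
    t=-((tgt-cur+90)%180-90)
    print('rows',d.round(1),'turn',round(t,1),'| q6',s['q'][5].round(0),'rackTCP',w2r(s['ee_pos']).round(4),'z',s['ee_pos'][2].round(4),'t',s['time'],'open',s['opening'].round(4),'F',s['wrist_force'].round(1))
E
python3 -c "
from h import *
go(0,-.053,.2,'y');go(.001,.09,.2,'x')"
```

```text
Traceback (most recent call last):
  File "h.py", line 19, in go
    gow(*r2w(x,y),z,jaw)
    ~~~^^^^^^^^^^^^^^^^^
  File "h.py", line 26, in gow
    print('rows',d.round(1),'turn',round(t,1),'| q6',s['q'][5].round(0),'rackTCP',w2r(s['ee_pos']).round(4),'z',s['ee_pos'][2].round(4),'t',s['time'],'open',s['opening'].round(4),'F',s['wrist_force'].round(1))
                                                                                                                                                             ^^^^^^^^^^^^^^^^^^
AttributeError: 'float' object has no attribute 'round'
```

```bash
sed -i "s/s\['opening'\].round(4)/round(s['opening'],4)/; s/s\['time'\],'open/round(s['time'],2),'open/" h.py
python3 -c "
from h import *
go(0,-.053,.2,'y');go(.001,.09,.2,'x')"
```

```text
rows [  31.2 -451.4  503.6] turn -23.4 | q6 90.0 rackTCP [-0.2834  0.5611] z 0.2307 t 0.15 open 0.0855 F [-0.9  0.6  0.5]
rows [  31.1 -319.7  447.8] turn 66.6 | q6 90.0 rackTCP [-0.2834  0.5611] z 0.2307 t 0.15 open 0.0855 F [-0.9  0.6  0.5]
```

```bash
python3 -m jog '4 -56 63 -3;8 -113 126 -6;12 -169 189 -9;16 -226 252 -12;20 -282 315 -15;24 -338 378 -18;28 -395 440 -21;31 -451 504 -23.4' 0.5; python3 -m jog '0 0 0 0;0 0 0 0;0 0 0 0;0 0 0 0;0 0 0 0;0 0 0 0;0 0 0 0;0 0 0 0'
python3 -c "
from h import *
go(0,-.053,.058,'y')"
```

```text
time: 1.15
ee_pos: [0.4293, 0.0357, 0.2079]
tcp_rot: [19.1, 90.0, 17.4]
wrist_force: [1.0, 0.9, 0.8]
opening: 0.0428
time: 2.15
ee_pos: [0.4289, 0.0378, 0.2079]
tcp_rot: [-164.6, 90.0, -166.4]
wrist_force: [-0.8, -0.6, -0.0]
opening: 0.0425
rows [ 149.9 -160.9   73.8] turn 0.0 | q6 7.0 rackTCP [-0.0739  0.1078] z 0.2079 t 2.15 open 0.0425 F [-0.8 -0.6 -0. ]
```

```bash
python3 -m jog '0 -40 18 0;0 -80 37 0;0 -120 55 0;0 -161 74 0;40 -161 74 0;85 -161 74 0;130 -161 74 0;150 -161 74 0'; python3 -m jog '0 0 0 0;0 0 0 0;0 0 0 0;0 0 0 0;0 0 0 0;0 0 0 0;0 0 0 0;0 0 0 0' 0 30
python3 -c "
from h import *
go(0,-.186,.058,'y')"
```

```text
time: 3.15
ee_pos: [0.4964, -0.1253, 0.055]
tcp_rot: [169.1, 89.8, 167.3]
wrist_force: [-0.6, -1.6, 4.4]
opening: 0.0429
time: 4.15
ee_pos: [0.4984, -0.1256, 0.059]
tcp_rot: [-15.5, 89.9, -17.3]
wrist_force: [-1.7, -1.0, 6.7]
opening: 0.0074
rows [   1.1 -132.7   -0.9] turn 0.0 | q6 -12.0 rackTCP [ 0.0008 -0.0533] z 0.059 t 4.15 open 0.0074 F [-1.7 -1.   6.7]
```

```bash
python3 -m jog '0 -20 0 0;0 -40 0 0;0 -60 0 0;0 -80 0 0;0 -100 0 0;0 -120 0 0;0 -132 0 0;0 -132 0 0'; python3 -m jog '0 0 0 0;0 0 0 0;-30 0 0 0;-80 0 0 0;-120 0 0 0;-120 0 0 0;-120 0 0 0;-120 0 0 0' 0.5
python3 -c "
from h import *
c=snap('scene','scene1');snap('wrist','wrist1')
go(.001,.041,.18,'x')
cv2.imwrite('pics/c2.png',np.hstack([cv2.resize(c['color'][170:350,170:410],(800,600))])[:,:,::-1])"
```

```text
time: 5.15
ee_pos: [0.494, -0.2587, 0.0591]
tcp_rot: [-45.7, 89.9, -47.5]
wrist_force: [-1.1, -0.8, 6.5]
opening: 0.0077
time: 6.15
ee_pos: [0.4932, -0.2571, 0.1764]
tcp_rot: [155.1, 89.9, 153.3]
wrist_force: [-0.4, 0.6, -0.8]
opening: 0.0431
rows [ -3.1 225.9   1.2] turn -90.0 | q6 -26.0 rackTCP [-0.     -0.1849] z 0.1767 t 6.25 open 0.0427 F [-0.6  0.1  0.1]
```

View pics/c2.png

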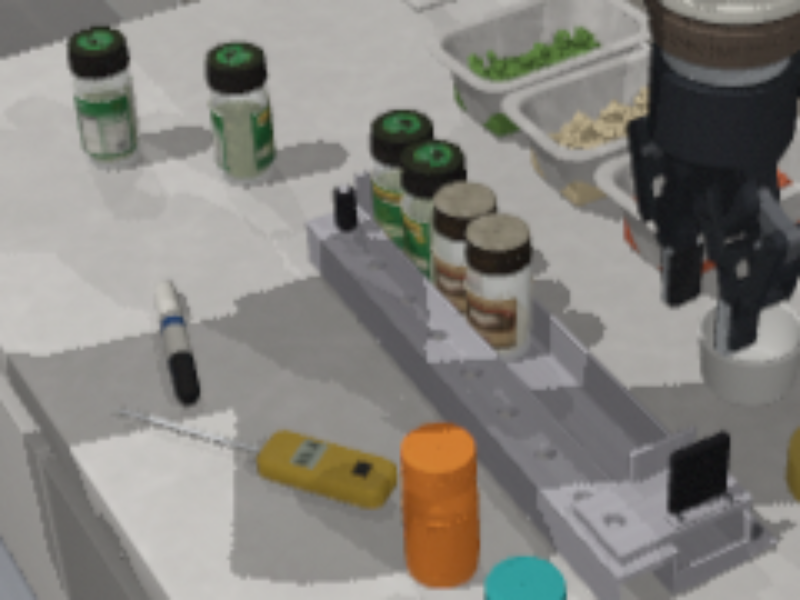

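```bash
python3 -m jog '0 29 0 10.5;0 58 0 21;0 87 0 31.5;0 116 0 42;0 145 0 52.5;0 174 0 63;0 203 1 73.5;0 226 1 84' 0.95; python3 -m jog '0 0 0 3;0 0 0 6;0 0 0 6;0 0 0 6;0 0 0 6;0 0 0 6;0 0 0 6;0 0 0 6'
python3 -c "
from h import *
snap('wrist','wrist2')
go(.001,.041,.058,'x')"
```

```text
time: 7.25
ee_pos: [0.5016, -0.0305, 0.1773]
tcp_rot: [-100.3, 90.0, 173.6]
wrist_force: [0.0, 0.6, -0.2]
opening: 0.0811
time: 8.25
ee_pos: [0.5018, -0.0316, 0.1779]
tcp_rot: [20.0, 90.0, -71.8]
wrist_force: [0.9, 0.4, 0.4]
opening: 0.0809
rows [ 1.199e+02 -2.000e-01 -1.000e-01] turn 0.0 | q6 88.0 rackTCP [0.0012 0.0409] z 0.1779 t 8.3 open 0.0816 F [0.5 0.  0.6]
```

View pics/wrist2.png

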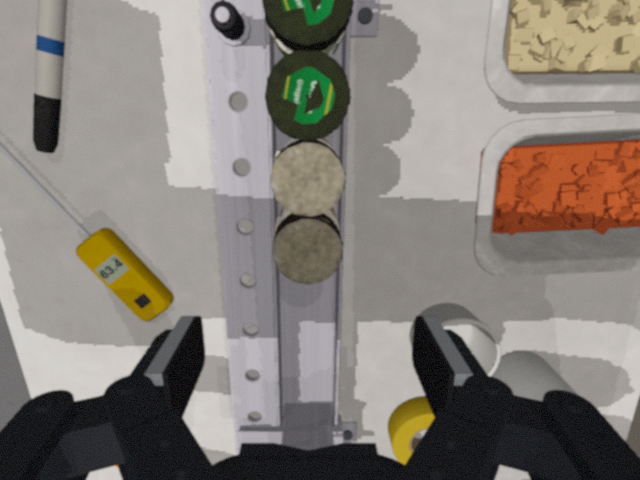

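The wrist view shows the row clearly: short_b (308,250), short_a (307,178), jar_b (308,95), pin (228,18).

```bash
python3 -c "
from h import *
c=load('wrist2')
for u,v,z in((308,250,.1),(308,178,.1),(308,95,.109),(308,8,.109),(228,14,.072),(252,375,.036),(249,280,.036),(238,101,.036)): print(w2r(ray(c,u,v,z)).round(4))"
python3 -m jog '30 0 0 0;60 0 0 0;90 0 0 0;110 0 0 0;120 0 0 0;120 0 0 0;120 0 0 0;120 0 0 0'; python3 -m jog '0 0 0 0;0 0 0 0;0 0 0 0;0 0 0 0;0 0 0 0;0 0 0 0;0 0 0 0;0 0 0 0' 0.3 30
python3 -c "
from h import *
go(.0,-.120,.063,'x')"
```

```text
[-0.0001  0.0454]
[-0.0002  0.0885]
[-0.0002  0.132 ]
[-0.0002  0.1708]
[-0.0453  0.1764]
[-0.0489 -0.0924]
[-0.0473 -0.0025]
[-0.0485  0.1315]
time: 9.3
ee_pos: [0.5023, -0.0316, 0.0588]
tcp_rot: [89.0, 89.9, -2.8]
wrist_force: [-1.0, -0.4, -1.0]
opening: 0.081
time: 10.3
ee_pos: [0.5018, -0.0316, 0.0581]
tcp_rot: [81.8, 90.0, -10.0]
wrist_force: [-2.4, -0.3, 5.4]
opening: 0.0422
rows [ -4.9  -1.4 160.9] turn 0.0 | q6 88.0 rackTCP [0.0012 0.0409] z 0.0581 t 10.3 open 0.0422 F [-2.4 -0.3  5.4]
```

```bash
python3 -m jog '-5 0 0 0;-5 0 20 0;-5 -1 50 0;-5 -1 80 0;-5 -1 110 0;-5 -1 140 0;-5 -1 161 0;-5 -1 161 0'; python3 -m jog '2 0 0 0;5 0 0 0;5 0 0 0;5 0 0 0;5 0 0 0;5 0 0 0;5 0 0 0;5 0 0 0'; python3 -m jog '0 0 0 0;0 0 0 0;0 0 0 0;0 0 0 0;-40 0 0 0;-80 0 0 0;-80 0 0 0;-80 0 0 0' 0.95
python3 -c "
from h import *
go(.0,.088,.14,'x')"
```

```text
time: 11.3
ee_pos: [0.4954, -0.1935, 0.0624]
tcp_rot: [-102.8, 90.0, 165.2]
wrist_force: [0.1, 0.6, -1.3]
opening: 0.0421
time: 12.3
ee_pos: [0.4959, -0.1923, 0.0582]
tcp_rot: [130.8, 90.0, 39.0]
wrist_force: [-1.4, 4.1, 5.1]
opening: 0.0422
time: 13.3
ee_pos: [0.4956, -0.1924, 0.1373]
tcp_rot: [-103.2, 90.0, 165.0]
wrist_force: [0.2, 0.5, -0.4]
opening: 0.0813
rows [  -2.7   -0.  -208.1] turn 0.0 | q6 71.0 rackTCP [ 0.0002 -0.1201] z 0.1373 t 13.3 open 0.0813 F [ 0.2  0.5 -0.4]
```

```bash
python3 -m jog '0 0 -52 0;0 0 -104 0;0 0 -156 0;0 0 -208 0;20 0 -208 0;50 0 -208 0;79 0 -208 0;79 0 -208 0'; python3 -m jog '0 0 0 0;0 0 0 0;0 0 0 0;0 0 0 0;0 0 0 0;0 0 0 0;0 0 0 0;0 0 0 0' 0.3 30
python3 -c "
from h import *
go(.0,-.073,.063,'x')"
python3 -m jog '-5 0 0 0;-5 0 20 0;-5 0 50 0;-5 0 80 0;-5 0 110 0;-5 0 140 0;-5 0 158 0;-5 0 158 0'; python3 -m jog '2 0 0 0;5 0 0 0;5 0 0 0;5 0 0 0;5 0 0 0;5 0 0 0;5 0 0 0;5 0 0 0'; python3 -m jog '0 0 0 0;0 0 0 0;0 0 0 0;0 0 0 0;-40 0 0 0;-80 0 0 0;-110 0 0 0;-110 0 0 0' 0.95
python3 -c "
from h import *
snap('wrist','wrist3');snap('scene','scene3')
gow(.4551,.2652,.18,'x');gow(.3769,.3425,.18,'x')"
```

```text
time: 14.3
ee_pos: [0.5, 0.0154, 0.0557]
tcp_rot: [-86.0, 89.7, -177.8]
wrist_force: [-0.1, 0.9, 0.5]
opening: 0.0812
time: 15.3
ee_pos: [0.5029, 0.0154, 0.0602]
tcp_rot: [91.4, 89.9, -0.4]
wrist_force: [-1.2, 0.4, 6.8]
opening: 0.0424
rows [ -2.8  -0.9 160.9] turn 0.0 | q6 94.0 rackTCP [0.0008 0.0879] z 0.0602 t 15.3 open 0.0424 F [-1.2  0.4  6.8]
time: 16.3
ee_pos: [0.4972, -0.1432, 0.0638]
tcp_rot: [-119.2, 90.0, 148.9]
wrist_force: [-0.1, -0.1, -1.9]
opening: 0.0423
time: 17.3
ee_pos: [0.4975, -0.1418, 0.0602]
tcp_rot: [71.7, 89.9, -20.0]
wrist_force: [-5.1, 1.0, 9.1]
opening: 0.0422
time: 18.3
ee_pos: [0.4984, -0.1428, 0.1713]
tcp_rot: [76.0, 89.8, -15.8]
wrist_force: [0.2, 0.7, -0.2]
opening: 0.0811
rows [ -11.6  -55.  -406.2] turn 0.0 | q6 76.0 rackTCP [ 0.0003 -0.0701] z 0.1684 t 18.4 open 0.0812 F [-0.  -0.3  0.1]
rows [ -11.5 -135.6 -481. ] turn 0.0 | q6 76.0 rackTCP [ 0.0003 -0.0701] z 0.1684 t 18.4 open 0.0812 F [-0.  -0.3  0.1]
```

View pics/scene3.png

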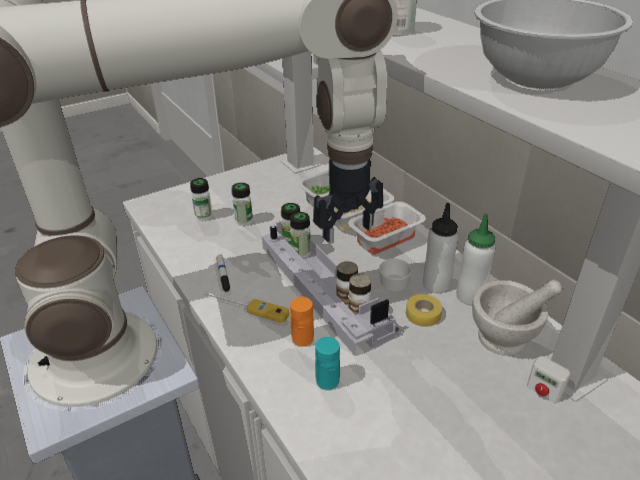

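Both short jars stand at the right end next to the stop, and the new jars are where they were, at (201,185) and (242,190). Going above the right-hand one.

```bash
python3 -m jog '-12 -8 -58 0;-12 -16 -116 0;-12 -24 -174 0;-12 -32 -232 0;-12 -40 -290 0;-12 -48 -348 0;-12 -55 -406 0;-12 -55 -406 0';python3 -m jog '0 0 0 0;0 0 0 0;0 0 0 0;0 0 0 0;0 0 0 0;0 0 0 0;0 0 0 0;0 0 0 0' 
python3 -c "
from h import *
snap('wrist','wrist4')
gow(.4551,.2652,.055,'x')"
```

```text
time: 19.4
ee_pos: [0.4537, 0.268, 0.1788]
tcp_rot: [-67.7, 89.8, -159.3]
wrist_force: [-0.3, 0.0, -0.4]
opening: 0.0811
time: 20.4
ee_pos: [0.4551, 0.2651, 0.1809]
tcp_rot: [-67.9, 90.0, -159.7]
wrist_force: [-0.3, -0.0, -0.3]
opening: 0.0813
rows [ 1.259e+02  0.000e+00 -1.000e-01] turn 0.0 | q6 122.0 rackTCP [-0.055   0.3359] z 0.1809 t 20.45 open 0.081 F [-0.  -0.  -0.7]
```

View pics/wrist4.png

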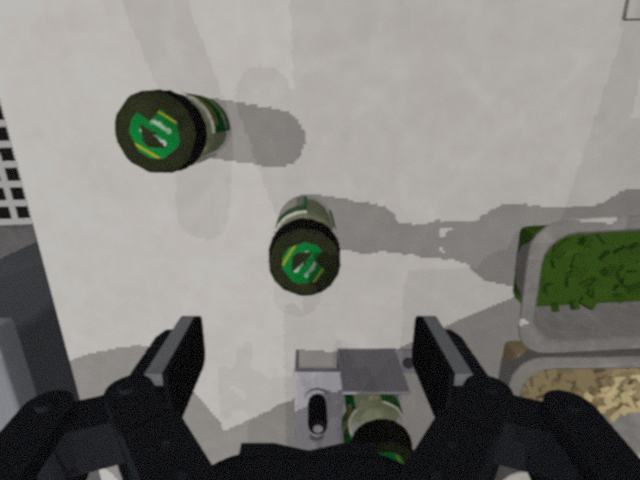

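```bash
python3 -c "
from h import *
c=load('wrist4')
for u,v in((304,262),(154,132)): print(ray(c,u,v,.105).round(4))
p=ray(c,304,262,.105); gow(p[0],p[1],.055,'x')"
```

```text
[0.4512 0.2627 0.105 ]
[0.3727 0.3405 0.105 ]
rows [125.9  -3.8   2.4] turn 0.0 | q6 122.0 rackTCP [-0.055   0.3359] z 0.1809 t 20.45 open 0.081 F [-0.  -0.  -0.7]
```

```bash
python3 -m jog '30 -2 1 0;60 -2 1 0;90 -2 1 0;115 -2 1 0;126 -2 1 0;126 -2 1 0;126 -2 1 0;126 -2 1 0'; python3 -m jog '0 0 0 0;0 0 0 0;0 0 0 0;0 0 0 0;0 0 0 0;0 0 0 0;0 0 0 0;0 0 0 0' 0.3 40; python3 -m jog '-25 0 0 0;-60 0 0 0;-95 0 0 0;-130 0 0 0;-130 0 0 0;-130 0 0 0;-130 0 0 0;-130 0 0 0'
python3 -c "
from h import *
snap('wrist','wrist5')
go(.0005,.082,.185,'x')"
```

```text
time: 21.45
ee_pos: [0.4536, 0.2644, 0.056]
tcp_rot: [121.2, 89.9, 29.4]
wrist_force: [-0.4, 0.1, -0.1]
opening: 0.0813
time: 22.45
ee_pos: [0.4531, 0.2642, 0.0552]
tcp_rot: [152.0, 90.0, 60.2]
wrist_force: [-1.9, 0.2, 5.9]
opening: 0.044
time: 23.45
ee_pos: [0.4527, 0.2639, 0.1838]
tcp_rot: [-57.4, 89.9, -149.2]
wrist_force: [0.0, 0.0, -2.3]
opening: 0.0436
rows [ -0.8  57.6 252.7] turn 0.0 | q6 122.0 rackTCP [-0.0573  0.3347] z 0.1841 t 23.5 open 0.0435 F [ 0.2 -0.  -2.7]
```

View pics/wrist5.png

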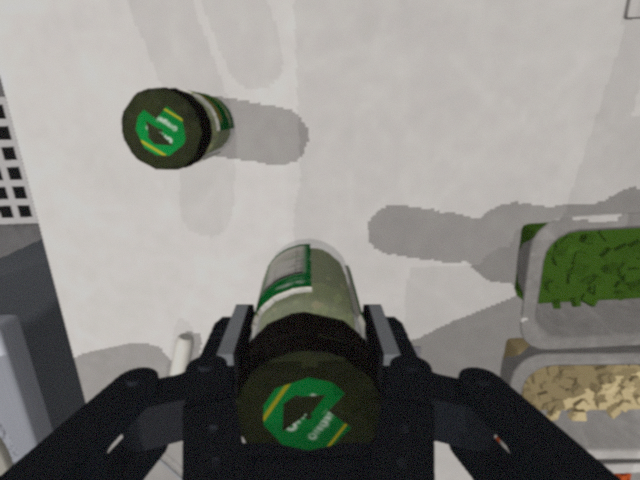

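Jar held upright, cap centre at about (305,412). I'll get its offset in the grip and carry it over.

```bash
python3 -c "
from h import *
print(w2r(ray(load('wrist5'),306,412,.234)))"
python3 -m jog '-20 15 62 0;-20 30 124 0;-20 45 186 0;-20 57 253 0;-20 57 253 0;-20 57 253 0;-20 57 253 0;-20 57 253 0'
python3 -c "
from h import *
go(.0005,.082,.060,'x')"
```

```text
[-0.05898385  0.33400939]
time: 24.5
ee_pos: [0.502, 0.0108, 0.2049]
tcp_rot: [-159.8, 90.0, 108.5]
wrist_force: [-0.2, 0.1, -3.0]
opening: 0.0438
rows [144.9   0.5   1.2] turn 0.2 | q6 93.0 rackTCP [0.     0.0832] z 0.2049 t 24.5 open 0.0438 F [-0.2  0.1 -3. ]
```

```bash
python3 -m jog '25 0 1 0;50 0 1 0;75 0 1 0;90 0 1 0;95 0 1 0;95 0 1 0;95 0 1 0;95 0 1 0'; python3 -m jog '8 0 0 0;16 0 0 0;24 0 0 0;32 0 0 0;40 0 0 0;46 0 0 0;49 0 0 0;49 0 0 0'
python3 -c "
from h import *
go(.0005,.082,.060,'x')"
```

```text
time: 25.5
ee_pos: [0.5024, 0.0084, 0.1106]
tcp_rot: [91.1, 89.9, -0.7]
wrist_force: [-0.0, 0.4, -2.6]
opening: 0.0439
time: 26.5
ee_pos: [0.502, 0.0084, 0.0608]
tcp_rot: [-82.1, 90.0, -173.9]
wrist_force: [-0.3, 0.2, -3.3]
opening: 0.0439
rows [ 0.8  0.4 -1.1] turn 0.0 | q6 93.0 rackTCP [0.0001 0.0809] z 0.0608 t 26.5 open 0.0439 F [-0.3  0.2 -3.3]
```

```bash
python3 -m jog '0 0 -2 0;0 0 -4 0;0 0 -4 0;1 0 -4 0;1.5 0 -4 0;1.5 0 -4 0;1.5 0 -4 0;1.5 0 -4 0'; python3 -m jog '0 0 0 0;0 0 0 0;0 0 0 0;0 0 0 0;-40 0 0 0;-80 0 0 0;-120 0 0 0;-120 0 0 0' 0.95
python3 -c "
from h import *
gow(.3748,.3415,.18,'x')"
```

```text
time: 27.5
ee_pos: [0.5022, 0.0124, 0.0594]
tcp_rot: [-82.4, 90.0, -174.2]
wrist_force: [1.3, 0.1, -3.4]
opening: 0.0442
time: 28.5
ee_pos: [0.5036, 0.0125, 0.1827]
tcp_rot: [92.8, 89.7, 1.0]
wrist_force: [0.3, 0.5, -0.6]
opening: 0.0812
rows [   2.  -139.  -324.8] turn 0.0 | q6 93.0 rackTCP [0.0015 0.085 ] z 0.1827 t 28.5 open 0.0812 F [ 0.3  0.5 -0.6]
```

```bash
python3 -m jog '0 -23 -54 0;0 -46 -108 0;0 -70 -162 0;0 -93 -216 0;0 -116 -270 0;0 -139 -325 0;0 -139 -325 0;0 -139 -325 0'
python3 -c "
from h import *
snap('wrist','wrist6')
gow(.3748,.3415,.055,'x')"
```

```text
time: 29.5
ee_pos: [0.3732, 0.3413, 0.1786]
tcp_rot: [-31.8, 89.9, -123.6]
wrist_force: [0.1, -0.1, 0.7]
opening: 0.0814
rows [123.8   1.3  -0.8] turn 0.0 | q6 134.0 rackTCP [-0.1389  0.409 ] z 0.1788 t 29.55 open 0.081 F [-0.4 -1.2  0.3]
```

View pics/wrist6.png

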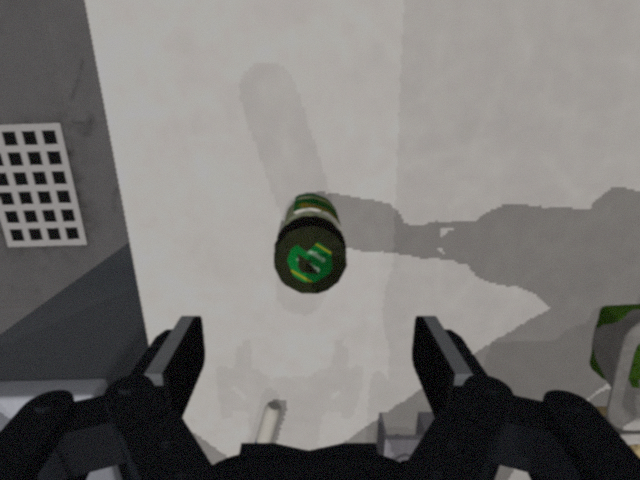

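Cap at (310,258), right under the gripper. Taking it.

```bash
python3 -m jog '30 1 0 0;60 1 0 0;90 1 0 0;115 1 0 0;124 1 0 0;124 1 0 0;124 1 0 0;124 1 0 0'; python3 -m jog '0 0 0 0;0 0 0 0;0 0 0 0;0 0 0 0;0 0 0 0;0 0 0 0;0 0 0 0;0 0 0 0' 0.3 40; python3 -m jog '-25 0 0 0;-60 0 0 0;-95 0 0 0;-130 0 0 0;-150 0 0 0;-150 0 0 0;-150 0 0 0;-150 0 0 0'
python3 -c "
from h import *
go(.000,.036,.205,'x')
c=snap('wrist','wrist7'); cv2.imwrite('pics/w7.png',c['color'][200:,150:500,::-1])"
```

```text
time: 30.55
ee_pos: [0.3749, 0.3419, 0.0564]
tcp_rot: [133.4, 89.9, 41.6]
wrist_force: [0.2, 0.0, 0.4]
opening: 0.0811
time: 31.55
ee_pos: [0.3744, 0.3418, 0.0557]
tcp_rot: [176.3, 90.0, 84.5]
wrist_force: [-1.6, 0.2, 5.2]
opening: 0.0439
time: 32.55
ee_pos: [0.3741, 0.3413, 0.204]
tcp_rot: [-44.4, 89.9, -136.2]
wrist_force: [-0.3, 0.3, -3.2]
opening: 0.0438
rows [ -0.7 138.1 373.5] turn 0.0 | q6 134.0 rackTCP [-0.1384  0.4094] z 0.204 t 32.55 open 0.0438 F [-0.3  0.3 -3.2]
```

View pics/w7.png

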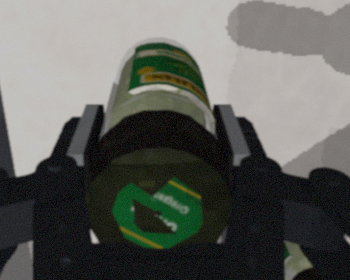

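Jar held upright and centred at full-frame (307,405). Carrying it to the gap.

```bash
python3 -m jog '0 21 57 0;0 42 114 0;0 63 170 0;0 84 227 0;0 105 284 0;0 138 373 0;0 138 373 0;0 138 373 0'; python3 -c "
from h import *
snap('wrist','wrist8');go(0,.036,.110,'x')"
```

```text
time: 33.6
ee_pos: [0.5008, -0.0376, 0.2044]
tcp_rot: [-82.6, 89.9, -174.6]
wrist_force: [1.0, 1.5, -2.4]
opening: 0.0437
rows [94.6  0.1  0.1] turn -0.1 | q6 88.0 rackTCP [0.     0.0361] z 0.2046 t 33.65 open 0.044 F [-0.5  0.4 -3.1]
```

```bash
python3 -m jog '25 0 0 0;50 0 0 0;75 0 0 0;90 0 0 0;94 0 0 0;94 0 0 0;94 0 0 0;94 0 0 0'; python3 -m jog '8 0 0 0;16 0 0 0;24 0 0 0;32 0 0 0;40 0 0 0;46 0 0 0;49 0 0 0;49 0 0 0'
python3 -c "
from h import *
go(.0,.037,.0595,'x')"
```

```text
time: 34.65
ee_pos: [0.501, -0.0356, 0.1121]
tcp_rot: [86.1, 89.9, -5.7]
wrist_force: [-1.1, 0.4, -2.2]
opening: 0.0442
time: 35.65
ee_pos: [0.5006, -0.0355, 0.0623]
tcp_rot: [-87.5, 90.0, -179.3]
wrist_force: [0.0, 0.9, -2.5]
opening: 0.0437
rows [ 2.8 -0.2 -0.1] turn 0.0 | q6 88.0 rackTCP [0.0002 0.0369] z 0.0623 t 35.65 open 0.0437 F [ 0.   0.9 -2.5]
```

```bash
python3 -m jog '2 0 0 0;2.7 0 -1.5 0;2.7 0 -1.5 0;2.7 0 -1.5 0;2.7 0 -1.5 0;2.7 0 -1.5 0;2.7 0 -1.5 0;2.7 0 -1.5 0'; python3 -m jog '0 0 0 0;0 0 0 0;0 0 0 0;0 0 0 0;-40 0 0 0;-80 0 0 0;-120 0 0 0;-120 0 0 0' 0.95
python3 -c "
from h import *
go(.0,.0,.20,'x')"
```

```text
time: 36.65
ee_pos: [0.5009, -0.0341, 0.0599]
tcp_rot: [78.1, 90.0, -13.7]
wrist_force: [-0.6, -1.9, 1.4]
opening: 0.0439
time: 37.65
ee_pos: [0.5021, -0.0341, 0.1829]
tcp_rot: [88.3, 89.7, -3.5]
wrist_force: [-0.5, 0.3, -0.6]
opening: 0.081
rows [-17.1  -1.5  38.4] turn 0.0 | q6 88.0 rackTCP [0.0015 0.0384] z 0.1829 t 37.65 open 0.081 F [-0.5  0.3 -0.6]
```

```bash
python3 -m jog '-20 -1 20 0;-40 -1 40 0;-50 -1 70 0;-50 -1 70 0;-50 -1 70 0;-50 -1 70 0;-50 -1 70 0;-50 -1 70 0'
python3 -c "
from h import *
snap('wrist','wrist9');go(.0,-.0705,.058,'x')"
```

```text
time: 38.65
ee_pos: [0.4975, -0.1036, 0.2296]
tcp_rot: [-109.6, 90.0, 158.7]
wrist_force: [0.2, 0.1, 0.9]
opening: 0.0812
rows [171.6   0.7  39.2] turn 0.1 | q6 80.0 rackTCP [-0.0007 -0.0313] z 0.2296 t 38.7 open 0.0815 F [-0.8  0.2  0.4]
```

View pics/wrist9.png

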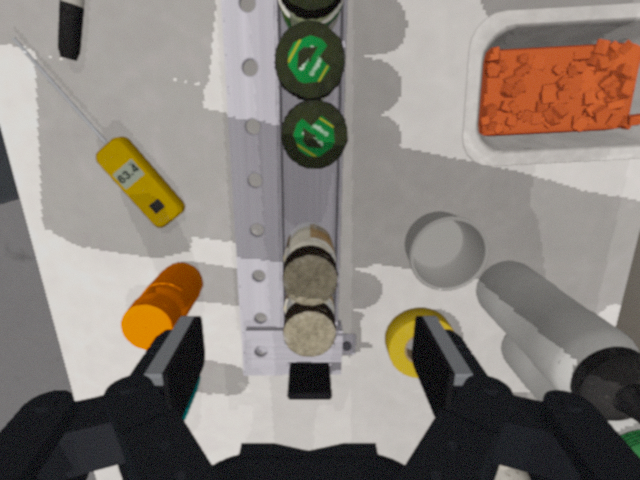

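The view from above shows the new jars at (309,60) and (314,132), short_a at (310,275) and short_b at (309,328), with the stop at the end. All are in the trough.

```bash
python3 -c "
from h import *
c=load('wrist9')
for u,v,z in((309,60,.109),(314,132,.109),(310,274,.1),(309,328,.1),(261,351,.044),(309,396,.092)): print(w2r(ray(c,u,v,z)).round(4))"
python3 -m jog '40 0.5 39 0;80 0.5 39 0;120 0.5 39 0;150 0.5 39 0;171 0.5 39 0;171 0.5 39 0;171 0.5 39 0;171 0.5 39 0'; python3 -m jog '0 0 0 0;0 0 0 0;0 0 0 0;0 0 0 0;0 0 0 0;0 0 0 0;0 0 0 0;0 0 0 0' 0.3 30
python3 -c "
from h import *
go(.0,-.0075,.061,'x')"
```

```text
[-0.0017  0.0825]
[0.0016 0.0398]
[-0.0007 -0.0641]
[-0.0014 -0.1106]
[-0.0483 -0.1696]
[-0.0012 -0.1829]
time: 39.7
ee_pos: [0.4975, -0.1431, 0.0599]
tcp_rot: [75.1, 89.9, -16.7]
wrist_force: [-0.5, -0.3, -0.4]
opening: 0.0813
time: 40.7
ee_pos: [0.497, -0.143, 0.0591]
tcp_rot: [77.6, 90.0, -14.2]
wrist_force: [0.1, 0.5, 5.6]
opening: 0.0423
rows [ -1.9   0.  -63.2] turn 0.0 | q6 76.0 rackTCP [ 0.     -0.0707] z 0.0591 t 40.7 open 0.0423 F [0.1 0.5 5.6]
```

```bash
python3 -m jog '-3 0 0 0;-3 0 -10 0;-3 0 -20 0;-3 0 -30 0;-3 0 -40 0;-3 0 -50 0;-3 0 -57 0;-3 0 -57 0'; python3 -m jog '1 0 0 0;3 0 0 0;3 0 0 0;3 0 0 0;3 0 0 0;3 0 0 0;3 0 0 0;3 0 0 0';python3 -m jog '0 0 -1 0;0 0 -2 0;0 0 -2 0;0 0 -2 0;0 0 -2 0;0 0 -2 0;0 0 -2 0;0 0 -2 0'; python3 -m jog '0 0 0 0;0 0 0 0;0 0 0 0;0 0 0 0;-40 0 0 0;-80 0 0 0;-110 0 0 0;-110 0 0 0' 0.95
python3 -c "
from h import *
go(.0,-.114,.17,'x')"
```

```text
time: 41.7
ee_pos: [0.4986, -0.0855, 0.0617]
tcp_rot: [82.6, 90.0, -9.1]
wrist_force: [0.6, -0.2, -2.1]
opening: 0.0425
time: 42.7
ee_pos: [0.4988, -0.0862, 0.0591]
tcp_rot: [52.4, 90.0, -39.4]
wrist_force: [-1.4, -1.1, 5.7]
opening: 0.0429
time: 43.7
ee_pos: [0.499, -0.0844, 0.0591]
tcp_rot: [47.2, 89.9, -44.6]
wrist_force: [-0.0, -2.7, 6.0]
opening: 0.0423
time: 44.7
ee_pos: [0.4998, -0.0841, 0.1711]
tcp_rot: [83.2, 89.8, -8.6]
wrist_force: [1.3, 0.5, -0.1]
opening: 0.081
rows [  1.2  -0.9 102.3] turn 0.0 | q6 82.0 rackTCP [ 0.0008 -0.0117] z 0.1711 t 44.7 open 0.081 F [ 1.3  0.5 -0.1]
```

```bash
python3 -m jog '0 0 34 0;0 0 68 0;0 -1 102 0;30 -1 102 0;60 -1 102 0;90 -1 102 0;112 -1 102 0;112 -1 102 0'; python3 -m jog '0 0 0 0;0 0 0 0;0 0 0 0;0 0 0 0;0 0 0 0;0 0 0 0;0 0 0 0;0 0 0 0' 0.3 30
python3 -m jog '-3 0 0 0;-3 0 -10 0;-3 0 -20 0;-3 0 -30 0;-3 0 -40 0;-3 0 -50 0;-3 0 -55 0;-3 0 -55 0'; python3 -m jog '1 0 0 0;3 0 0 0;3 0 0 0;3 0 0 0;3 0 0 0;3 0 0 0;3 0 0 0;3 0 0 0'
python3 -c "
from h import *
go(.0,-.114,.17,'x')"
```

```text
time: 45.7
ee_pos: [0.4928, -0.1853, 0.0541]
tcp_rot: [-109.2, 89.7, 159.0]
wrist_force: [0.7, 0.4, 0.6]
opening: 0.0813
time: 46.7
ee_pos: [0.4951, -0.1861, 0.0578]
tcp_rot: [71.3, 89.9, -20.5]
wrist_force: [0.4, -1.0, 6.1]
opening: 0.0422
time: 47.7
ee_pos: [0.4963, -0.1306, 0.0598]
tcp_rot: [54.3, 90.0, -37.5]
wrist_force: [-0.1, 0.2, -2.7]
opening: 0.0422
time: 48.7
ee_pos: [0.4964, -0.1313, 0.0577]
tcp_rot: [75.3, 89.9, -16.5]
wrist_force: [-3.2, 1.8, 7.2]
opening: 0.042
rows [-112.3    1.1   55.1] turn 0.0 | q6 77.0 rackTCP [-0.001 -0.059] z 0.0577 t 48.7 open 0.042 F [-3.2  1.8  7.2]
```

```bash
python3 -m jog '-0.5 0 -1 0;-0.5 0 -2 0;-0.5 0 -3 0;-0.5 0 -4 0;-0.5 0 -5 0;-0.5 0 -6 0;-0.5 0 -6 0;-0.5 0 -6 0';python3 -m jog '0 0 -1 0;0 0 -1 0;0 0 -2 0;0 0 -2 0;0 0 -3 0;0 0 -3 0;0 0 -3 0;0 0 -3 0'
python3 -c "
from h import *
go(.0,-.114,.17,'x')
c=snap('side','side10'); cv2.imwrite('pics/s10.png',cv2.resize(c['color'][190:340,220:420],(800,600),interpolation=2)[:,:,::-1])"
```

```text
time: 49.7
ee_pos: [0.4969, -0.1253, 0.0578]
tcp_rot: [58.9, 89.9, -32.9]
wrist_force: [0.9, -4.0, 4.9]
opening: 0.0425
time: 50.7
ee_pos: [0.497, -0.1224, 0.0578]
tcp_rot: [52.6, 89.9, -39.2]
wrist_force: [0.3, -4.2, 5.0]
opening: 0.0423
rows [-112.2    0.8   64. ] turn 0.0 | q6 78.0 rackTCP [-0.0007 -0.0501] z 0.0578 t 50.7 open 0.0423 F [ 0.3 -4.2  5. ]
```

View pics/s10.png

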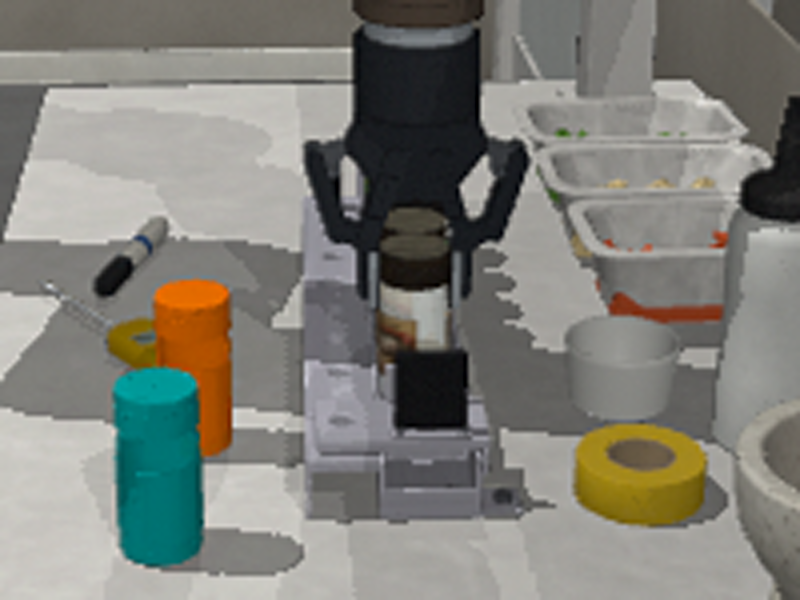

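Row upright and being pushed together (about 4 N, most of the slack gone). Small further push, then release and go to the fin.

```bash
python3 -m jog '0 0 -1 0;0 0 -2 0;0 0 -2.5 0;0 0 -2.5 0;0 0 -2.5 0;0 0 -2.5 0;0 0 -2.5 0;0 0 -2.5 0'; python3 -m jog '0 0 0 0;0 0 0 0;0 0 0 0;0 0 0 0;-40 0 0 0;-80 0 0 0;-110 0 0 0;-110 0 0 0' 0.95
python3 -m jog '0 0 20 -10.5;0 0 40 -21;0 0 60 -31;0 0 80 -42;0 0 100 -53;0 0 120 -63;0 0 137 -74;0 0 137 -84' 0.5
python3 -c "
from h import *
go(.0,-.185,.17,'y')"
```

```text
time: 51.75
ee_pos: [0.4971, -0.12, 0.0578]
tcp_rot: [49.5, 89.9, -42.3]
wrist_force: [0.4, -4.2, 5.6]
opening: 0.042
time: 52.75
ee_pos: [0.4976, -0.1196, 0.1696]
tcp_rot: [79.3, 89.8, -12.5]
wrist_force: [-0.8, 0.2, -0.7]
opening: 0.0811
time: 53.75
ee_pos: [0.4917, -0.2572, 0.1656]
tcp_rot: [161.4, 89.9, 153.8]
wrist_force: [0.2, -0.6, -1.3]
opening: 0.0428
rows [-4.4  0.1  1.6] turn -5.7 | q6 -20.0 rackTCP [-0.0016 -0.1849] z 0.1656 t 53.75 open 0.0428 F [ 0.2 -0.6 -1.3]
```

Now down, grip, and slide to about 0.080 (77 mm).

```bash
python3 -m jog '0 0 1.5 -5.7;30 0 1.5 -5.7;60 0 1.5 -5.7;90 0 1.5 -5.7;107 0 1.5 -5.7;107 0 1.5 -5.7;107 0 1.5 -5.7;107 0 1.5 -5.7'; python3 -m jog '0 0 0 0;0 0 0 0;0 0 0 0;0 0 0 0;0 0 0 0;0 0 0 0;0 0 0 0;0 0 0 0' 0 30
python3 -c "
from h import *
go(.0,-.108,.058,'y')"
```

```text
time: 54.75
ee_pos: [0.4938, -0.2566, 0.0603]
tcp_rot: [-30.4, 90.0, -32.5]
wrist_force: [0.3, 0.8, -0.3]
opening: 0.0426
time: 55.75
ee_pos: [0.4938, -0.2567, 0.0603]
tcp_rot: [-52.8, 90.0, -54.9]
wrist_force: [0.4, -0.7, 2.4]
opening: 0.0077
rows [ 2.3 76.3 -0.7] turn -0.3 | q6 -25.0 rackTCP [ 0.0004 -0.1843] z 0.0603 t 55.75 open 0.0077 F [ 0.4 -0.7  2.4]
```

```bash
python3 -m jog '0 12 0 0;0 24 0 0;0 36 0 0;0 48 0 0;0 58 0 0;0 65 0 0;0 70 0 0;0 72 0 0'; python3 -m jog '0 1 0 0;0 2 0 0;0 3 0 0;0 4 0 0;0 4.3 0 0;0 4.3 0 0;0 4.3 0 0;0 4.3 0 0'
python3 -c "
from h import *
go(.0,-.108,.058,'y')"
```

```text
time: 56.75
ee_pos: [0.4962, -0.1841, 0.0603]
tcp_rot: [169.7, 90.0, 167.6]
wrist_force: [-4.3, -1.8, 5.1]
opening: 0.0073
time: 57.75
ee_pos: [0.4963, -0.1808, 0.0603]
tcp_rot: [-104.8, 89.9, -106.9]
wrist_force: [-3.7, -6.2, 5.1]
opening: 0.0077
rows [ 2.3  0.4 -0.5] turn -0.3 | q6 -18.0 rackTCP [ 0.0005 -0.1084] z 0.0603 t 57.75 open 0.0077 F [-3.7 -6.2  5.1]
```

```bash
python3 -m jog '0 0 0 0;0 0 0 0;0 0 0 0;-30 0 0 0;-80 0 0 0;-130 0 0 0;-160 0 0 0;-160 0 0 0' 0.5
python3 -c "
from h import *
snap('wrist','wrist11');snap('scene','scene11')
go(-.048,.176,.2,'y')"
```

```text
time: 58.75
ee_pos: [0.4975, -0.1805, 0.2227]
tcp_rot: [-14.8, 89.8, -16.9]
wrist_force: [-0.3, -0.3, 0.1]
opening: 0.043
rows [ 19.7 283.6 -50. ] turn -0.3 | q6 -18.0 rackTCP [ 0.0007 -0.1078] z 0.2196 t 58.85 open 0.0425 F [-0.5  0.5  0.5]
```

View pics/wrist11.png

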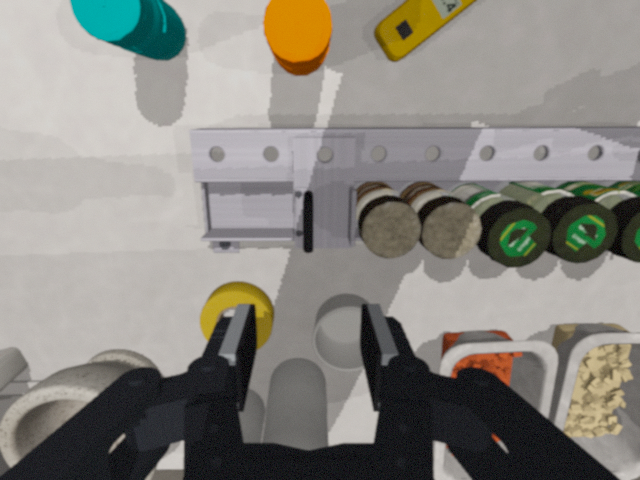

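Stop hole at (325,154), between rail holes at (271,153) and (378,154), so it is nearly over hole 7. The row is compact and upright. I'll measure the hole centroids.

```bash
python3 -c "
from h import *
c=load('wrist11'); g=cv2.cvtColor(c['color'],cv2.COLOR_RGB2GRAY)
for u,z in((216,.036),(271,.036),(325,.044),(378,.036),(432,.036),(487,.036),(541,.036),(596,.036)):
    p=g[142:166,u-12:u+13].astype(float); w=np.clip(np.median(p)-25-p,0,None); m=cv2.moments(w)
    cx,cy=u-12+m['m10']/m['m00'],142+m['m01']/m['m00']; print(round(cx,2),round(cy,2),w2r(ray(c,cx,cy,z)).round(4))
"
```

```text
215.53 154.43 [-0.0492 -0.1842]
270.27 153.57 [-0.0496 -0.1387]
326.29 160.98 [-0.0443 -0.0926]Traceback (most recent call last):
  File "<string>", line 6, in <module>
    cx,cy=u-12+m['m10']/m['m00'],142+m['m01']/m['m00']; print(round(cx,2),round(cy,2),w2r(ray(c,cx,cy,z)).round(4))
               ~~~~~~~~^~~~~~~~~
ZeroDivisionError: float division by zero
```

```bash
python3 -c "
from h import *
c=load('wrist11'); g=cv2.cvtColor(c['color'],cv2.COLOR_RGB2GRAY)
for u,z in((216,.036),(271,.036),(325,.044),(378,.036),(432,.036),(487,.036)):
    p=g[143:164,u-10:u+11].astype(np.uint8); q=cv2.resize(p,None,fx=8,fy=8,interpolation=cv2.INTER_CUBIC)
    t,b=cv2.threshold(q,0,255,cv2.THRESH_BINARY_INV+cv2.THRESH_OTSU)
    n,l,s,ce=cv2.connectedComponentsWithStats(b); k=l[84,84]
    x,y,w,h,a=s[k]; cx,cy=u-10+(x+w/2)/8-.5,143+(y+h/2)/8-.5; print(round(cx,2),round(cy,2),w/8,h/8,w2r(ray(c,cx,cy,z)).round(4))
p=[cv2.resize(c['color'][130:180,240:400],(800,250),interpolation=2)]; cv2.imwrite('pics/h11.png',p[0][:,:,::-1])
"
```

```text
216.31 153.75 16.375 16.25 [-0.0497 -0.1835]
270.31 153.56 15.875 16.125 [-0.0496 -0.1387]
325.0 153.0 21.0 21.0 [-0.0507 -0.0937]
378.0 153.0 21.0 21.0 [-0.0497 -0.0494]
432.0 153.0 21.0 21.0 [-0.0495 -0.0046]
487.38 152.81 16.5 15.875 [-0.0494  0.0413]
```

View pics/h11.png

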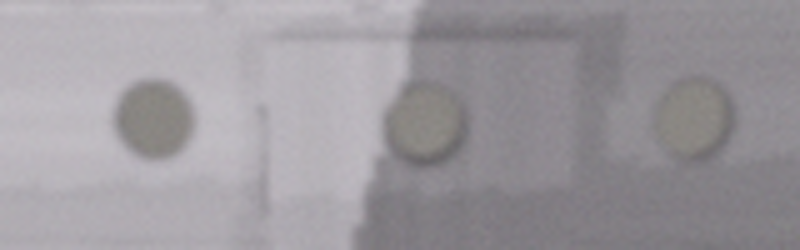

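In the crop the stop hole is at (325.2,154.4) and the two rail holes are at u = 271.0 and 378.6. Hole 7 seen at saddle height should fall at 325.2, so they line up within about 0.5 mm and the hole is clear through. Now the pin.

```bash
python3 -m jog '10 50 -10 0;20 100 -20 0;20 150 -30 0;20 200 -40 0;20 250 -50 0;20 283 -50 0;20 283 -50 -0.3;20 283 -50 -0.3' 0.4
python3 -c "
from h import *
snap('wrist','wrist12')
go(-.048,.176,.044,'y')"
```

```text
time: 59.85
ee_pos: [0.4565, 0.104, 0.1991]
tcp_rot: [-160.2, 89.9, -162.0]
wrist_force: [0.1, -0.3, 0.6]
opening: 0.0346
rows [155.4   1.4   0.5] turn 0.0 | q6 15.0 rackTCP [-0.0483  0.1746] z 0.1994 t 59.9 open 0.0342 F [ 0.8 -0.1 -0.2]
```

View pics/wrist12.png

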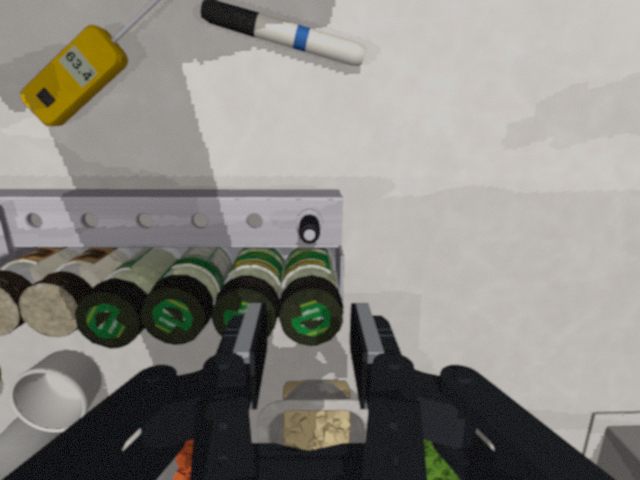

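The pin is at (310,230), midway between the fingers along the row, and all six jars stand upright. Descending.

```bash
python3 -m jog '30 1.4 0.5 0;60 1.4 0.5 0;90 1.4 0.5 0;110 1.4 0.5 0;120 1.4 0.5 0;120 1.4 0.5 0;120 1.4 0.5 0;120 1.4 0.5 0'; python3 -c "
from h import *
go(-.048,.176,.045,'y')"
python3 -m jog '8 0 0 0;16 0 0 0;24 0 0 0;30 0 0 0;34 0 0 0;34 0 0 0;34 0 0 0;34 0 0 0'; python3 -c "
from h import *
go(-.048,.176,.045,'y')"
```

```text
time: 60.9
ee_pos: [0.4579, 0.1058, 0.081]
tcp_rot: [15.6, 89.9, 13.8]
wrist_force: [0.3, 1.2, 0.6]
opening: 0.0341
rows [36.  -0.7 -1. ] turn 0.0 | q6 15.0 rackTCP [-0.0471  0.1767] z 0.081 t 60.9 open 0.0341 F [0.3 1.2 0.6]
time: 61.9
ee_pos: [0.4576, 0.1057, 0.0465]
tcp_rot: [13.8, 90.0, 12.0]
wrist_force: [0.6, -0.2, 0.2]
opening: 0.0343
rows [ 1.5 -0.7 -0.6] turn 0.0 | q6 15.0 rackTCP [-0.0474  0.1767] z 0.0465 t 61.9 open 0.0343 F [ 0.6 -0.2  0.2]
```

```bash
python3 -m jog '1 -0.7 -0.6 0;1 -0.7 -0.6 0;1 -0.7 -0.6 0;1 -0.7 -0.6 0;1 -0.7 -0.6 0;1 -0.7 -0.6 0;1 -0.7 -0.6 0;1 -0.7 -0.6 0' 0 40; python3 -c "
from h import *
go(-.048,.176,.1,'y')"; python3 -m jog '-8 0 0 0;-16 0 0 0;-24 0 0 0;-32 0 0 0;-45 0 0 0;-60 0 0 0;-80 0 0 0;-80 0 0 0'; python3 -c "
from h import *
go(-.048,-.094,.125,'y')"
```

```text
time: 62.9
ee_pos: [0.4569, 0.105, 0.0454]
tcp_rot: [-1.0, 90.0, -2.8]
wrist_force: [-1.0, -1.0, 4.7]
opening: 0.0147
rows [-54.6   0.1   0.1] turn 0.0 | q6 15.0 rackTCP [-0.048   0.1759] z 0.0454 t 62.9 open 0.0147 F [-1.  -1.   4.7]
time: 63.9
ee_pos: [0.4578, 0.1052, 0.1272]
tcp_rot: [14.1, 89.8, 12.3]
wrist_force: [0.4, -0.2, -0.7]
opening: 0.0146
rows [   2.  -270.2   -1. ] turn 0.0 | q6 15.0 rackTCP [-0.0472  0.1762] z 0.1272 t 63.9 open 0.0146 F [ 0.4 -0.2 -0.7]
```

```bash
python3 -m jog '0 -45 0 0;0 -90 0 0;0 -135 0 0;0 -180 0 0;0 -225 0 0;0 -260 -1 0;0 -270 -1 0;0 -270 -1 0'; python3 -m jog '0 0 0 0;0 0 0 0;0 0 0 0;0 0 0 0;0 0 0 0;0 0 0 0;0 0 0 0;0 0 0 0'; python3 -c "
from h import *
go(-.048,-.0941,.0534,'y')
c=snap('wrist','wrist13')"
```

```text
time: 64.9
ee_pos: [0.4472, -0.1648, 0.1248]
tcp_rot: [144.8, 90.0, 142.9]
wrist_force: [1.1, 0.4, -1.3]
opening: 0.0144
time: 65.9
ee_pos: [0.4473, -0.1648, 0.1252]
tcp_rot: [159.6, 90.0, 157.8]
wrist_force: [-0.4, -0.2, -0.8]
opening: 0.0146
rows [71.8 -0.   1. ] turn 0.0 | q6 -18.0 rackTCP [-0.049  -0.0941] z 0.1252 t 65.9 open 0.0146 F [-0.4 -0.2 -0.8]
```

```bash
python3 -m jog '8 0 1 0;16 0 1 0;24 0 1 0;32 0 1 0;36 0 1 0;36 0 1 0;36 0 1 0;36 0 1 0'; python3 -c "
from h import *
go(-.048,-.0941,.0534,'y')"; python3 -m jog '2 0 0 0;4 0 0 0;6 0 0 0;8 0 0 0;10 0 0 0;12 0 0 0;13 0 0 0;13 0 0 0';python3 -c "
from h import *
go(-.048,-.0941,.0534,'y')"
```

```text
time: 66.95
ee_pos: [0.4485, -0.1649, 0.0895]
tcp_rot: [-18.2, 90.0, -20.0]
wrist_force: [0.2, -0.3, 0.1]
opening: 0.0148
rows [36.1  0.  -0.2] turn 0.0 | q6 -18.0 rackTCP [-0.0478 -0.0941] z 0.0895 t 66.95 open 0.0148 F [ 0.2 -0.3  0.1]
time: 67.95
ee_pos: [0.4483, -0.1649, 0.0762]
tcp_rot: [171.4, 90.0, 169.6]
wrist_force: [-0.5, -0.9, -0.0]
opening: 0.0145
rows [22.8 -0.1 -0. ] turn 0.0 | q6 -18.0 rackTCP [-0.048 -0.094] z 0.0762 t 67.95 open 0.0145 F [-0.5 -0.9 -0. ]
```

```bash
python3 -m jog '2 0 0 0;4 0 0 0;6 0 0 0;8 0 0 0;10 0 0 0;12 0 0 0;13 0 0 0;13 0 0 0'; python3 -m jog '2 0 0 0;4 0 0 0;6 0 0 0;8 0 0 0;9 0 0 0;9.6 0 0 0;9.6 0 0 0;9.6 0 0 0';python3 -c "
from h import *
go(-.048,-.0941,.0534,'y')"
```

```text
time: 68.95
ee_pos: [0.4483, -0.1648, 0.0631]
tcp_rot: [167.9, 90.0, 166.1]
wrist_force: [-0.5, 1.0, -0.1]
opening: 0.0146
time: 69.95
ee_pos: [0.4484, -0.1648, 0.0537]
tcp_rot: [-20.6, 90.0, -22.4]
wrist_force: [0.1, 0.3, -0.9]
opening: 0.0151
rows [ 0.3 -0.1 -0.1] turn 0.0 | q6 -18.0 rackTCP [-0.0479 -0.094 ] z 0.0537 t 69.95 open 0.0151 F [ 0.1  0.3 -0.9]
```

```bash
python3 -m jog '0.5 0 0 0;1 0 0 0;1.5 0 0 0;1.5 0 0 0;1.5 0 0 0;1.5 0 0 0;1.5 0 0 0;1.5 0 0 0'; python3 -m jog '0 0 0 0;0 0 0 0;0 0 0 0;0 0 0 0;-20 0 0 0;-50 0 0 0;-90 0 0 0;-130 0 0 0' 0.4;python3 -m jog '-20 0 0 0;-40 0 40 0;-40 0 48 0;-40 0 48 0;-40 0 48 0;-40 0 48 0;-40 0 48 0;-40 0 48 0';python3 -c "
from h import *
go(-.0,-.094,.22,'y')
c=snap('wrist','wrist14'); s=snap('scene','scene14'); d=snap('side','side14')
# pin grip: black blob near the stop hole; cap tops by colour
for n,c in(('wrist',c),('scene',s),('side',d)):
    hsv=cv2.cvtColor(c['color'],cv2.COLOR_RGB2HSV)
    u,v=proj(c,[*r2w(-.048,-.094),.080]); u0,v0=proj(c,[*r2w(-.048,-.094),.048])
    print(n,'grip top expected',(u.round(1),v.round(1)),'bottom',(u0.round(1),v0.round(1)))
    b=(hsv[...,2]<60).astype(np.uint8); nn,l,st,ce=cv2.connectedComponentsWithStats(b)
    for k in range(1,nn):
        x,y,w,h,a=st[k]
        if abs(ce[k][0]-(u+u0)/2)<40 and abs(ce[k][1]-(v+v0)/2)<40 and a>15: print('  dark',st[k],ce[k].round(1))
    g=((hsv[...,0]>50)&(hsv[...,0]<85)&(hsv[...,1]>120)&(hsv[...,2]>60)).astype(np.uint8); nn,l,st,ce=cv2.connectedComponentsWithStats(g)
    for k in range(1,nn):
        if st[k][4]>60: print('  green',ce[k].round(1),st[k][4], w2r(ray(c,*ce[k],.109)).round(3))
"
```

```text
time: 70.95
ee_pos: [0.4486, -0.1649, 0.0533]
tcp_rot: [-18.4, 89.9, -20.2]
wrist_force: [-3.6, 0.6, 9.8]
opening: 0.0142
time: 71.95
ee_pos: [0.4482, -0.1648, 0.1832]
tcp_rot: [159.8, 90.0, 158.0]
wrist_force: [0.1, 0.2, 0.2]
opening: 0.0345
time: 72.95
ee_pos: [0.4962, -0.1664, 0.2222]
tcp_rot: [-23.7, 90.0, -25.6]
wrist_force: [0.6, 0.3, -0.6]
opening: 0.0343
rows [2.2 0.  0.1] turn 0.0 | q6 -17.0 rackTCP [-0.0001 -0.094 ] z 0.2222 t 72.95 open 0.0343 F [ 0.6  0.3 -0.6]
wrist grip top expected (np.float64(307.3), np.float64(165.1)) bottom (np.float64(307.3), np.float64(160.1))
  dark [299 151  20  23 224] [308.2 161.1]
  green [566.4 195.2] 167 [-0.032  0.079]
  green [623.3 193.8] 155 [-0.033  0.117]
  green [454.3 203.6] 62 [-0.026  0.005]
  green [563.9 237.1] 631 [-0.002  0.083]
  green [497.3 242.5] 613 [0.002 0.038]
  green [625.  242.3] 350 [0.001 0.127]
scene grip top expected (np.float64(333.3), np.float64(289.5)) bottom (np.float64(333.2), np.float64(301.5))
  dark [321 254  31  22 223] [336.1 266.2]
  dark [349 278  17  23 310] [357.1 289. ]
  dark [330 284   8  19 110] [333.3 294.6]
  green [483.8 227.1] 110 [ 0.328 -0.116]
side grip top expected (np.float64(304.1), np.float64(265.8)) bottom (np.float64(304.1), np.float64(278.2))
  dark [314 245  20  17 167] [322.7 255.4]
  dark [317 263  17  20 308] [325.1 272.4]
  dark [301 266   7  13  83] [304.3 272. ]
  green [441.5 246.1] 350 [ 0.29  -0.048]
```

```bash
python3 -c "
from workcell import bot; print(bot.job_done())"
```

```text
the job is handed in; nothing more can be done
None
```

The row now stands as two old tall jars, two new tall jars, then two short ones. The stop is slid up to it at about 0.080, and the pin is pushed through the stop and rail hole 7. I handed the job in at about 73 s; it reports no verdict.

Only two waiting jars were there: the third did not show in the scene, side or wrist views. I slid the stop right to about 0, moved both short jars along the trough, and put the two new ones in the gap. Then I closed the row up and slid the stop in until it met the row with about 6 N.

**Last checks**
- **Stop hole:** it lined up with hole 7 within about 0.5 mm in the wrist view before the pin went in.
- **Pin:** it went in with almost no force, and the collar met the saddle (9.8 N) at the expected height. Its grip is within about 1 px of where it should be in all three views.
- **New jars:** the caps measure rack y = 0.083 and 0.038 m, with x within 2 mm of the centre line.
- **Label roll and ramekin:** I did not touch either of them.

**Not confirmed**
- **Final picture:** the viewer's 16-picture limit was reached before insertion, so I checked the end state by measurement only.
- **Short jars and jar_a:** I did not measure these again at the end. They stood upright in the last picture I viewed, and the stop position leaves only about 4 mm of slack for the whole row.
- **Wrist camera:** its positions differed from the arm's by up to 2–6 mm in places, for example 6 mm for short_a during the work.

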